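Load sample bottles into the feeder chute

ROBOT

A 6-joint arm with a two-finger parallel gripper is mounted at the origin on the work surface. World frame = base frame: x ahead of the robot, y to its left, z up, the work surface at z = 0. Lengths are in m, angles in rad, forces in N, time in s.
With the tool pointing down it reaches from about 0.375 to 0.9 m from the base axis. Payload 3.1 kg.
Tool frame: the origin (TCP) lies between the finger pads; the fingertips stand 17 mm ahead of it and the grasp point (between the pads) lies 2 mm behind it (robot.nose_length is the distance from the TCP to the fingertips, in m); z points along the fingers, y is the line along which they close (so a half turn about z gives the same grasp; the last joint's range is limited). The gripper opens to 87 mm and grips with 3 to 60 N. Pads are 19 mm wide; open, the fingers measure 117 mm over their backs; the gripper's body (75 mm by 190 mm) begins 51 mm behind the grasp point.
Start: joints at [-1.389, 0.527, 1.433, -0, 1.181, -0.178], TCP at [0.221, -0.585, 0.24] pointing down, gripper open.
Joint ranges: [-3.08, 3.08], [-0.75, 2.2], [0.22, 2.44], [-1.43, 4.57], [0, 2.65], [-2.85, 2.85]. Speed limits (rad/s): [2.79, 2.79, 3.14, 3.14, 3.14, 3.14].

INTERFACE

Orientations are given as a unit quaternion [x, y, z, w].
In Python, from rig import robot, cams gives the robot as it stands.
- The arm moves only by the shell command python3 -m pendant 'ROWS' [FORCE]. ROWS is JSON, a list of rows, each an object with "jaw": the opening, from 0 (shut) to 1 (fully open); "linear": the shift along the tool's x, y, z in cm, a list of three; "twist": the turn about the tool's z in degrees. A call has 1 to 12 rows; each row shifts and turns the commanded pose from where the row before left it, along the tool's axes as they then stand; what a row does not reach is not made up. A row lasts 1/12 s, in which the tool goes at most 41.7 mm and 7.16 degrees, less where a joint would pass 70% of its speed; a pose out of reach is approached as far as the arm can. A call is refused whole if a number of a shift passes 4.17 or a number of a turn 7.16, either way. A call with a gripper value outside its range is refused whole. The fingers move at their own pace and stop on an object; FORCE is the grip in N (left out, the last holds). Time passes only in rows, so rows that do not move let the fingers close. It gives the time, the measured TCP pose, the force, the opening and the grip force at its end, in the units of the state.
- robot.get_obs(): the state, without advancing time (a new reading comes with each control period).
- cams.camera(name): name is "scene" or "top"; returns a dict with "color" (420x560x3 uint8, blue, green, red), "depth" (420x560 float32, m along the optical axis (not along the pixel's ray), 0 where there is no reading), "fov_y" (degrees; the focal length in pixels is half the picture's height over the tangent of half this angle, whatever the lens; pixels are square), "cx", "cy" (the principal point, pixels), "view" (4x4, takes a point from world to camera coordinates). Camera axes: x right, y down, z forward; pixel columns grow to the right and rows downward; lengths in m; the calibration is good to about 2 mm. A picture is of the moment at which its call begins.
- robot.hand_in(): hands the job in; it is judged then, once.
The state is a dict: "time": time; "q": joint angles; "joint_velocities": joint speeds; "joint_torque": joint torques, N m; "position": TCP position; "tool_rot": TCP orientation; "ft_force": force on the tool from outside, world axes, zero at the start; "moment": the same for the moment, N m; "grip_width": finger opening in m; "grip_force": force on a finger pad.
Only numpy, scipy, OpenCV 4.12 (cv2) and the standard library are available. Lean on these libraries where they do the work, as an engineer would, in place of code of your own. Each camera call takes 0.05 s, during which the arm holds its last target. There are 200 camera calls.

TASK

Turn the feeder's carousel by the black bar on its hub until the one empty pocket faces the lower end of the chute. Then lay the two loose square sample bottles in the chute, one after the other, each with its base downhill and its cap uphill, so that the first slides fully home into the empty pocket and the second lies in the chute right behind it. Do not shift the other things on the bench.

Things in the scene. Friction and masses are not known exactly. Their poses are not given: they have to be found in the camera images.
- feeder: fixed bottle feeder: grey base plate, carousel (103 mm radius) and one straight open chute. Origin on the carousel's vertical axis at bench height, z up. From above, the chute runs out from the carousel along the -y axis, climbing 22 degrees (0.384 rad) away from it; its floor starts 105 mm from the axis at 60 mm height and ends 248 mm out at 118 mm. Chute and pockets are slippery.
- chute_load (a point): centre of the chute's floor at a good loading place: 186 mm from the carousel's axis, 93 mm above the bench. Axes as the feeder's (not tilted). Channel 34 mm wide; its walls with flared lips (48 mm over all) rise 11 mm above the floor, so a bottle stands 17 mm proud of them. A bottle let go here slides down by itself, and it clears one waiting lower in the chute.
- carousel (a joint): carousel's angle, rad, growing anticlockwise seen from above; 0 = empty pocket in line with the chute. Starts between -1.35 and -0.35, turns either way with light friction (0.08 N m) and stays where it is left.
- empty_pocket (a point): middle of the floor at the outer mouth of the one empty pocket, 101 mm from the axis, 59 mm high; axes turn with the carousel, the mouth looks along -y. The other three pockets, 90 degrees apart, hold fixed bottles, caps outward. Pockets slope down inward at 22 degrees, 64 mm long to a stop 42 mm from the axis, 46 mm wide at the mouth, 34 at the stop.
- bar_grip (a point): point on the carousel's axis, 100 mm above the bench, in the black bar on the hub by which the carousel is turned: bar 56 mm long, 14 mm thick, 32 mm tall (80 to 112 mm above the bench). The bar lies along this point's x axis and turns with the carousel.
- bottle_a: square white sample bottle lying on its side, one of the two loose ones: body 28 x 28 mm, 46 long, then a round grey cap 22 mm across, 18 long; 66 mm in all, about 40 g. Origin on its long axis midway along its length (14 mm above what it lies on); x axis points out through the cap. The square body is centred 10 mm from the origin towards the base (-x). Any of its four sides may be underneath.
- bottle_b: square white sample bottle lying on its side, the other loose one: body 28 x 28 mm, 46 long, then a round grey cap 22 mm across, 18 long; 66 mm in all, about 40 g. Origin on its long axis midway along its length (14 mm above what it lies on); x axis points out through the cap. The square body is centred 10 mm from the origin towards the base (-x). Any of its four sides may be underneath.
- bottle_a_cap (a point): centre of the outer cap face of bottle_a, on its long axis, 33 mm from its middle
- bottle_a_base (a point): centre of the flat base of bottle_a, on its long axis, 33 mm from its middle
- bottle_b_cap (a point): centre of the outer cap face of bottle_b, on its long axis, 33 mm from its middle
- bottle_b_base (a point): centre of the flat base of bottle_b, on its long axis, 33 mm from its middle
- bowl: white dish of strawberries, 150 mm across; must stay where it is. Origin at the centre of its underside
- beaker: glass beaker of strawberries, 80 mm across, 100 tall; must stay where it is. Origin at the centre of its underside
- cup_a: small empty white sample cup, 44 mm across, 45 tall; must stay where it is. Origin at the centre of its underside
- cup_b: another small empty white sample cup, 44 mm across, 45 tall; must stay where it is. Origin at the centre of its underside
- reagent: amber bottle, 60 mm across, 120 tall; must stay where it is. Origin at the centre of its underside
- spoon: steel spoon lying flat, 160 mm long, origin near its middle; must stay where it is
- jar: clear jar with a white lid, 56 mm across, 60 tall; must stay where it is. Origin at the centre of its underside
Things that resemble listed ones, but are neither listed nor needed, are in the scene too. What is shaped like the bottle_a but orange or purple is not meant.

How it is judged:
By the outcome, as a careful person would: the job done as asked, in the order asked, and still so for the second after the job is handed in, with the robot touching nothing.
It also fails if it takes over 69 s, if anything falls off the work surface, if the arm or the gripper's body presses on something with over 40 N, if the wrist force passes 120 N, or if a joint passes its speed limit or range.

## Working session

There is one attempt and no reset: what is moved stays moved. The work goes in short steps, Python scripts to look and compute and a shell command to move; the robot and the scene stay as the last step left them, time stands still between calls to the robot, and variables do not carry over. Pictures are saved under pics/ and viewed, at most 10 in all, crops included, and the job is handed in when it is done.

```bash
mkdir -p pics
cat > h.py <<'E'
import numpy as np, cv2
from rig import robot, cams
def shot(n):
    c=cams.camera(n); H=c['color'].shape[0]; f=H/2/np.tan(np.radians(c['fov_y'])/2)
    c['f']=f; c['inv']=np.linalg.inv(c['view']); return c
def ray(c,u,v):
    d=np.array([(u-c['cx'])/c['f'],(v-c['cy'])/c['f'],1.]); return c['inv'][:3,3], c['inv'][:3,:3]@d
def onz(c,u,v,z):
    o,d=ray(c,u,v); return o+d*(z-o[2])/d[2]
def cloud(c):
    v,u=np.mgrid[:c['depth'].shape[0],:c['depth'].shape[1]]; z=c['depth']
    p=np.stack([(u-c['cx'])/c['f']*z,(v-c['cy'])/c['f']*z,z,np.ones_like(z)],-1)
    return (p@c['inv'].T)[...,:3]
E
python3 - <<'E'
from h import *
for n in ('top','scene'):
    c=shot(n); cv2.imwrite(f'pics/{n}0.png',cv2.resize(c['color'],(784,588),interpolation=cv2.INTER_CUBIC))
    print(n,c['fov_y'],c['cx'],c['cy'],c['inv'].round(3).tolist())
    np.savez(f'{n}0.npz',**{k:c[k] for k in c})
print(robot.get_obs())
E
```

```text
top 46.974065304615294 279.56899714038116 211.3554765636352 [[-0.023, -0.99, 0.138, 0.38], [-0.999, 0.019, -0.027, -0.006], [0.024, -0.138, -0.99, 1.286], [0.0, 0.0, 0.0, 1.0]]
scene 43.66193318734178 270.93637011621587 204.64352513178622 [[-0.733, 0.485, -0.477, 1.207], [0.68, 0.525, -0.511, 0.701], [0.003, -0.699, -0.715, 1.109], [0.0, 0.0, 0.0, 1.0]]
{'time': 0.1, 'q': array([-1.38849242e+00,  5.28362368e-01,  1.43371825e+00, -2.26030542e-06,
        1.18140462e+00, -1.78511776e-01]), 'joint_velocities': array([ 0.00112898, -0.00245865, -0.00287215,  0.00030999,  0.00030099,
       -0.00107041]), 'joint_torque': array([-4.22029780e-04, -4.40985918e+01, -1.77150321e+01,  6.35459321e-02,
        5.33638720e-02, -3.64317907e-05]), 'position': array([ 0.2205584 , -0.58415065,  0.2386939 ]), 'tool_rot': array([ 9.83770078e-01,  1.79431153e-01, -2.83937264e-06, -9.46288928e-04]), 'ft_force': array([-0.50529709, -0.64935835, -0.28891387]), 'moment': array([0.02272915, 0.06551216, 0.00457824]), 'grip_force': 0.0, 'grip_width': 0.08681803451856755}
```

View pics/top0.png

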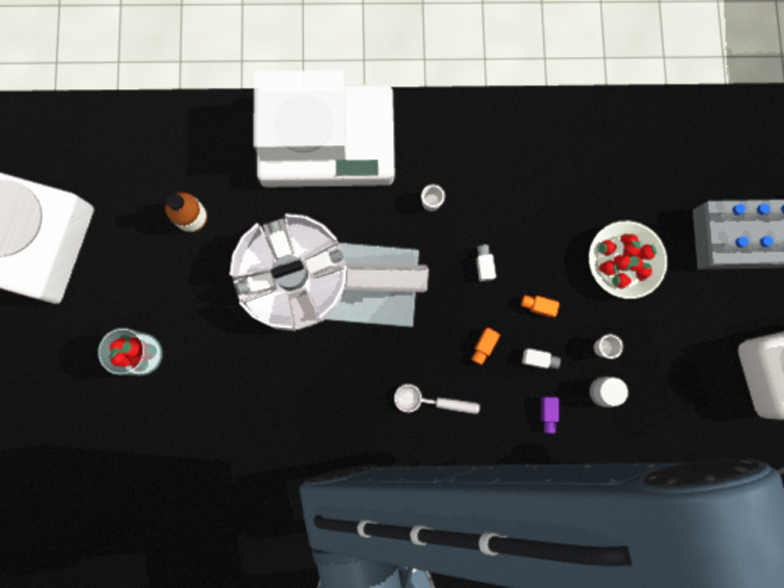

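View pics/scene0.png

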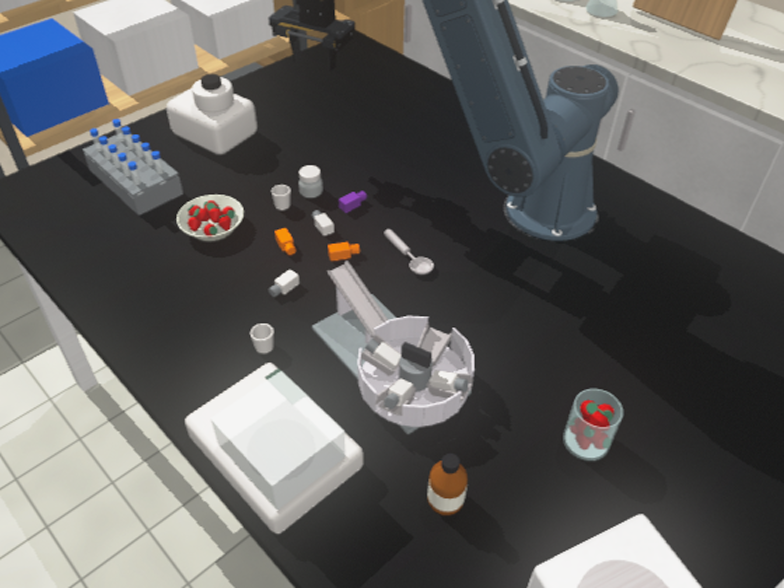

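The top view shows the carousel at about (288,270), with the chute running right to (428,278) and the empty pocket at (300,305), facing the robot. The white bottles are at (486,263) with cap up, and at (540,358) with cap right. The scene view agrees.

Run:
```python
from h import *
c=dict(np.load('top0.npz')); P=cloud(c); col=c['color'].astype(int); hsv=cv2.cvtColor(c['color'],cv2.COLOR_BGR2HSV)
# bottles: bright low-sat pixels near
for n,(u,v) in dict(A=(486/1.4,263/1.4),B=(540/1.4,360/1.4)).items():
    w=np.zeros(hsv.shape[:2],bool); w[int(v)-20:int(v)+20,int(u)-22:int(u)+22]=1
    m=w&(hsv[...,2]>60)&(hsv[...,1]<90)
    k,l,st,ce=cv2.connectedComponentsWithStats(m.astype(np.uint8)); i=1+np.argmax(st[1:,4]); m=l==i
    vv,uu=np.nonzero(m); X=np.array([onz(c,a,b,.028 if hsv[b,a,2]>170 else .025)[:2] for a,b in zip(uu,vv)])
    z=P[m][:,2]; r=cv2.minAreaRect(X.astype(np.float32)*1000)
    wm=m&(hsv[...,2]>170); gb=X[hsv[vv,uu,2]>170]
    print(n,st[i],'z',np.percentile(z,[5,50,95]).round(3),'rect',np.round(r[0],1),np.round(r[1],1),round(r[2],1),'white c',gb.mean(0).round(4),'rect white',[np.round(q,1) for q in cv2.minAreaRect(gb.astype(np.float32)*1000)], 'all',X.mean(0).round(4))
# feeder
q=P.reshape(-1,3); C0=onz(c,288/1.4,271/1.4,.11); print('C0',C0)
# bar: dark, z>.1 near C0
g=hsv[...,2]; rr=np.hypot(P[...,0]-C0[0],P[...,1]-C0[1])
m=(rr<.04)&(P[...,2]>.1)
b=P[m]; print('bar n',m.sum(),'V',np.percentile(g[m],[5,50,95]),'z',np.percentile(b[:,2],[5,50,95]).round(3)); r=cv2.minAreaRect((b[:,:2]*1000).astype(np.float32)); print(r,b.mean(0))
# rim: circle fit
m=(rr<.13)&(P[...,2]>.045); h=cv2.convexHull((P[m][:,:2]*1000).astype(np.float32)); print('circ',cv2.minEnclosingCircle(h), 'zmax',np.percentile(P[m][:,2],[50,90,99]))
# chute
m=(P[...,1]<C0[1]-.125)&(P[...,1]>C0[1]-.3)&(abs(P[...,0]-C0[0])<.06)&(P[...,2]>.05); b=P[m]
r=cv2.minAreaRect((b[:,:2]*1000).astype(np.float32)); print('chute',r,b.min(0),b.max(0))
f=cv2.fitLine((b*1000).astype(np.float32),cv2.DIST_L2,0,.01,.01).ravel(); print('line',f)
# other obstacle heights
```

```text
A [340 174  15  27 303] z [-0.001  0.024  0.03 ] rect [ 617.1 -219.4] [71.  34.8] 6.9 white c [ 0.6106 -0.2211] rect white [array([ 617.1, -220.2]), array([63.9, 27.6]), np.float64(5.7)] all [ 0.6138 -0.2197]
B [373 249  28  14 299] z [-0.001  0.025  0.03 ] rect [ 431.6 -317.4] [70.9 31.9] 77.5 white c [ 0.4329 -0.3098] rect white [array([ 432.8, -310.4]), array([47.6, 26.7]), np.float64(77.5)] all [ 0.4318 -0.3145]
C0 [0.59109754 0.14289633 0.11      ]
bar n 140 V [20.95 38.   68.3 ] z [0.104 0.11  0.114]
((597.1768798828125, 146.7420654296875), (14.4871826171875, 54.94586944580078), 19.576377868652344) [0.59648215 0.14661574 0.11004411]
circ ((595.4801025390625, 131.81175231933594), 119.35519409179688) zmax [0.06741721 0.08417675 0.1121449 ]
chute ((577.6973876953125, -40.53432846069336), (120.9684829711914, 48.18464660644531), 83.74424743652344) [ 0.54829704 -0.10137571  0.0540339 ] [0.6061113  0.01786908 0.12888367]
line [ 1.0443441e-01  9.2072129e-01 -3.7598649e-01  5.7866321e+02
 -4.2303596e+01  9.6573822e+01]
```

```bash
cat > go.py <<'E'
import sys, numpy as np
from rig import robot
# usage: go.py x y z yaw_deg : tool-axis shifts (cm) in present axes, then twist (deg)
o=robot.get_obs(); x,y,_,_=o['tool_rot']; a=np.degrees(2*np.arctan2(y,x)); p=o['position']
print('t',round(o['time'],2),'p',p.round(4),'yaw',round(a,2),'q',np.degrees(o['q']).round(0),'F',o['ft_force'].round(1),'w',round(o['grip_width'],4),'g',o['grip_force'])
if len(sys.argv)>4:
    x,y,z,t=map(float,sys.argv[1:5]); d=np.array([x,y,z])-p; r=np.radians(a); tw=(a-t+180)%360-180
    f=lambda r:np.round(100*np.array([d[0]*np.cos(r)+d[1]*np.sin(r), d[0]*np.sin(r)-d[1]*np.cos(r), -d[2]]),2)
    print('now axes',f(r),'twist',round(tw,2),'| after-twist axes',f(np.radians(t)))
E
python3 -m pendant '[{"jaw":0.5,"linear":[0,0,0],"twist":-7},{"jaw":0.5,"linear":[0,0,0],"twist":-7},{"jaw":0.5,"linear":[0,0,0],"twist":-7},{"jaw":0.5,"linear":[0,0,0],"twist":-7},{"jaw":0.5,"linear":[0,0,0],"twist":-7},{"jaw":0.5,"linear":[0,0,0],"twist":-7},{"jaw":0.5,"linear":[0,0,0],"twist":-7},{"jaw":0.5,"linear":[0,0,0],"twist":-7},{"jaw":0.5,"linear":[0,0,0],"twist":-7},{"jaw":0.5,"linear":[0,0,0],"twist":-7},{"jaw":0.5,"linear":[0,0,0],"twist":-7},{"jaw":0.5,"linear":[0,0,0],"twist":-7}]' 25
python3 go.py 0.597 0.147 0.2 109.6
```

```text
time: 1.1
position: [0.2206, -0.5843, 0.2389]
tool_rot: [0.609, 0.793, 0.0, -0.0]
ft_force: [-0.0, 0.2, 0.6]
grip_width: 0.0436
grip_force: 0.0
t 1.1 p [ 0.2206 -0.5843  0.2389] yaw 105.02 q [-80.  30.  82.   0.  68. -95.] F [-0.   0.2  0.6] w 0.0436 g 0.0
now axes [60.88 55.31  3.89] twist -4.58 | after-twist axes [56.27 59.99  3.89]
```

```bash
python3 -m pendant '[{"jaw":0.5,"linear":[2.5,2.3,0],"twist":0},{"jaw":0.5,"linear":[2.5,2.3,0],"twist":0},{"jaw":0.5,"linear":[2.5,2.3,0],"twist":0},{"jaw":0.5,"linear":[2.5,2.3,0],"twist":0},{"jaw":0.5,"linear":[2.5,2.3,0],"twist":0},{"jaw":0.5,"linear":[2.5,2.3,0],"twist":0},{"jaw":0.5,"linear":[2.5,2.3,0],"twist":0},{"jaw":0.5,"linear":[2.5,2.3,0],"twist":0},{"jaw":0.5,"linear":[2.5,2.3,0],"twist":0},{"jaw":0.5,"linear":[2.5,2.3,0],"twist":0},{"jaw":0.5,"linear":[2.5,2.3,0],"twist":0},{"jaw":0.5,"linear":[2.5,2.3,0],"twist":0}]' >/dev/null
python3 -m pendant '[{"jaw":0.5,"linear":[2.5,2.3,0],"twist":0},{"jaw":0.5,"linear":[2.5,2.3,0],"twist":0},{"jaw":0.5,"linear":[2.5,2.3,0],"twist":0},{"jaw":0.5,"linear":[2.5,2.3,0],"twist":0},{"jaw":0.5,"linear":[2.5,2.3,0],"twist":0},{"jaw":0.5,"linear":[2.5,2.3,0],"twist":0},{"jaw":0.5,"linear":[2.5,2.3,0],"twist":0},{"jaw":0.5,"linear":[2.5,2.3,0],"twist":0},{"jaw":0.5,"linear":[2.5,2.3,0],"twist":0},{"jaw":0.5,"linear":[2.5,2.3,0],"twist":0},{"jaw":0.5,"linear":[2.5,2.3,0],"twist":0},{"jaw":0.5,"linear":[2.5,2.3,0],"twist":-4.6}]'
python3 go.py 0.597 0.147 0.102 109.6
```

```text
time: 3.1
position: [0.6029, 0.1372, 0.2391]
tool_rot: [0.578, 0.816, -0.0, -0.0]
ft_force: [1.1, -0.0, 0.2]
grip_width: 0.0433
grip_force: 0.0
t 3.1 p [0.6029 0.1372 0.2391] yaw 109.36 q [  2.  30.  83.  -0.  67. -17.] F [ 1.1 -0.   0.2] w 0.0433 g 0.0
now axes [ 1.12 -0.23 13.71] twist -0.24 | after-twist axes [ 1.12 -0.23 13.71]
```

```bash
python3 -m pendant '[{"jaw":0.5,"linear":[0,0,0],"twist":0},{"jaw":0.5,"linear":[0,0,0],"twist":0}]' >/dev/null; python3 go.py 0.597 0.147 0.102 109.6
```

```text
t 3.27 p [0.6026 0.1371 0.2387] yaw 109.43 q [  2.  30.  83.  -0.  67. -17.] F [-1.2 -0.6 -0.1] w 0.0436 g 0.0
now axes [ 1.12 -0.2  13.67] twist -0.17 | after-twist axes [ 1.13 -0.2  13.67]
```

```bash
python3 -m pendant '[{"jaw":0.5,"linear":[1.1,-0.2,1],"twist":0},{"jaw":0.5,"linear":[0,0,2],"twist":0},{"jaw":0.5,"linear":[0,0,2],"twist":0},{"jaw":0.5,"linear":[0,0,2],"twist":0},{"jaw":0.5,"linear":[0,0,2],"twist":0},{"jaw":0.5,"linear":[0,0,2],"twist":0},{"jaw":0.5,"linear":[0,0,1.5],"twist":0},{"jaw":0.5,"linear":[0,0,1.1],"twist":0},{"jaw":0.4,"linear":[0,0,0],"twist":0},{"jaw":0.3,"linear":[0,0,0],"twist":0},{"jaw":0.2,"linear":[0,0,0],"twist":0},{"jaw":0.15,"linear":[0,0,0],"twist":0}]' 25
python3 -m pendant '[{"jaw":0.1,"linear":[0,0,0],"twist":0},{"jaw":0.05,"linear":[0,0,0],"twist":0},{"jaw":0,"linear":[0,0,0],"twist":0},{"jaw":0,"linear":[0,0,0],"twist":0}]' 25
```

```text
time: 4.27
position: [0.598, 0.1451, 0.1048]
tool_rot: [0.579, 0.815, 0.001, 0.001]
ft_force: [-0.4, 0.4, 0.1]
grip_width: 0.0245
grip_force: 0.0
time: 4.6
position: [0.5973, 0.1452, 0.1046]
tool_rot: [0.579, 0.816, 0.0, 0.0]
ft_force: [-2.0, -0.5, 6.1]
grip_width: 0.014
grip_force: 24.9
```

```bash
python3 -m pendant '[{"jaw":0,"linear":[0,0,0],"twist":-4},{"jaw":0,"linear":[0,0,0],"twist":-5},{"jaw":0,"linear":[0,0,0],"twist":-5},{"jaw":0,"linear":[0,0,0],"twist":-5},{"jaw":0,"linear":[0,0,0],"twist":-5},{"jaw":0,"linear":[0,0,0],"twist":-5},{"jaw":0,"linear":[0,0,0],"twist":-5},{"jaw":0,"linear":[0,0,0],"twist":-5},{"jaw":0,"linear":[0,0,0],"twist":-5},{"jaw":0,"linear":[0,0,0],"twist":-5},{"jaw":0,"linear":[0,0,0],"twist":-5},{"jaw":0,"linear":[0,0,0],"twist":-5}]' >/dev/null
python3 -m pendant '[{"jaw":0,"linear":[0,0,0],"twist":-5},{"jaw":0,"linear":[0,0,0],"twist":0},{"jaw":0,"linear":[0,0,0],"twist":0},{"jaw":0,"linear":[0,0,0],"twist":0}]'; python3 go.py 0.597 0.147 0.102 173.6
```

```text
time: 5.93
position: [0.5981, 0.1462, 0.1046]
tool_rot: [0.06, 0.998, 0.001, 0.001]
ft_force: [0.3, 3.0, 5.5]
grip_width: 0.0142
grip_force: 25.0
t 5.93 p [0.5981 0.1462 0.1046] yaw 173.13 q [  3.  39.  90.   0.  51. -80.] F [0.3 3.  5.5] w 0.0142 g 24.982019900344312
now axes [0.12 0.07 0.26] twist -0.47 | after-twist axes [0.12 0.07 0.26]
```

```bash
python3 -m pendant '[{"jaw":0,"linear":[0,0,0],"twist":-0.5},{"jaw":0,"linear":[0,0,0],"twist":0},{"jaw":0.2,"linear":[0,0,0],"twist":0},{"jaw":0.4,"linear":[0,0,0],"twist":0},{"jaw":0.5,"linear":[0,0,0],"twist":0},{"jaw":0.5,"linear":[0,0,-1],"twist":0},{"jaw":0.5,"linear":[0,0,-3],"twist":0},{"jaw":0.5,"linear":[0,0,-3],"twist":0},{"jaw":0.65,"linear":[0,0,-3],"twist":0},{"jaw":0.65,"linear":[0,0,-2],"twist":0},{"jaw":0.65,"linear":[0,0,0],"twist":0}]'; python3 go.py 0.61 -0.223 0.2 186.5
```

```text
time: 6.85
position: [0.6002, 0.1454, 0.2294]
tool_rot: [0.055, 0.998, 0.001, 0.005]
ft_force: [0.4, 0.0, 0.9]
grip_width: 0.0533
grip_force: 0.0
t 6.85 p [0.6002 0.1454 0.2294] yaw 173.74 q [  3.  30.  84.  -0.  65. -80.] F [0.4 0.  0.9] w 0.0533 g 0.0
now axes [ -4.98 -36.51   2.94] twist -12.76 | after-twist axes [  3.2  -36.71   2.94]
```

```bash
python3 -m pendant '[{"jaw":0.65,"linear":[-0.4,-3.0,0],"twist":0},{"jaw":0.65,"linear":[-0.4,-3.1,0],"twist":0},{"jaw":0.65,"linear":[-0.4,-3.1,0],"twist":0},{"jaw":0.65,"linear":[-0.4,-3.1,0],"twist":0},{"jaw":0.65,"linear":[-0.4,-3.1,0],"twist":0},{"jaw":0.65,"linear":[-0.4,-3.1,0],"twist":0},{"jaw":0.65,"linear":[-0.4,-3.1,0],"twist":0},{"jaw":0.65,"linear":[-0.4,-3.1,0],"twist":0},{"jaw":0.65,"linear":[-0.4,-3.1,0],"twist":0},{"jaw":0.65,"linear":[-0.4,-3.1,0],"twist":0},{"jaw":0.65,"linear":[-0.5,-3.0,0],"twist":-6.4},{"jaw":0.65,"linear":[-0.5,-2.7,0],"twist":-6.4}]'
python3 - <<'E'
from h import *
c=shot('top'); P=cloud(c); cv2.imwrite('pics/top1.png',cv2.resize(c['color'][120:300,120:460],None,fx=2.3,fy=2.3,interpolation=cv2.INTER_CUBIC)); 
c=shot('scene'); cv2.imwrite('pics/scene1.png',cv2.resize(c['color'][150:320,160:380],None,fx=3.4,fy=3.4,interpolation=cv2.INTER_CUBIC))
m=(np.hypot(P[...,0]-.598,P[...,1]-.146)<.04)&(P[...,2]>.1); r=cv2.minAreaRect((P[m][:,:2]*1000).astype(np.float32)); print(r)
E
python3 go.py 0.61 -0.223 0.03 186.5
```

```text
time: 7.85
position: [0.6089, -0.2255, 0.2228]
tool_rot: [-0.059, 0.998, 0.0, -0.001]
ft_force: [1.0, 0.7, 1.2]
grip_width: 0.0565
grip_force: 0.0
((597.8793334960938, 146.45582580566406), (14.013486862182617, 56.09859085083008), 82.93245697021484)
t 7.95 p [ 0.6104 -0.2286  0.2229] yaw 186.37 q [ -30.   33.   79.   -0.   68. -127.] F [ 0.4 -0.   0.3] w 0.0567 g 0.0
now axes [-0.02  0.57 19.29] twist -0.13 | after-twist axes [-0.02  0.57 19.29]
```

View pics/top1.png

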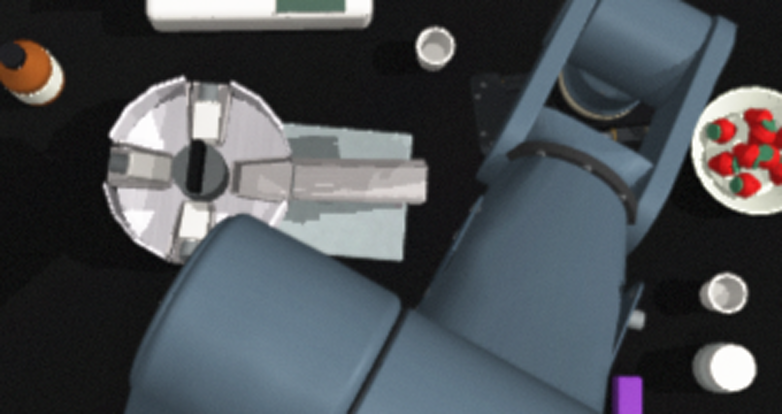

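View pics/scene1.png

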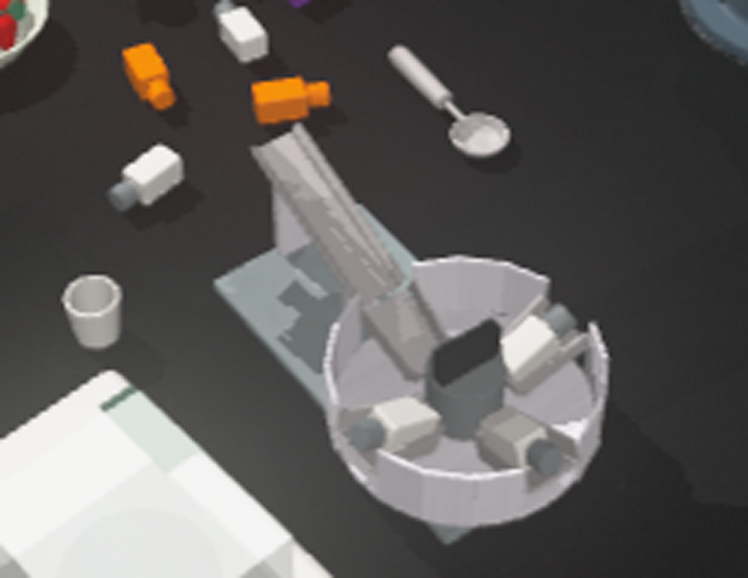

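The carousel is aligned: in the top view the empty pocket at (262,180) lines up with the chute at (360,180), and the bar's angle fits. Next is picking bottle A.

```bash
python3 -m pendant '[{"jaw":0.65,"linear":[0,0.5,1],"twist":0},{"jaw":0.65,"linear":[0,0,2.5],"twist":0},{"jaw":0.65,"linear":[0,0,2.5],"twist":0},{"jaw":0.65,"linear":[0,0,2.5],"twist":0},{"jaw":0.65,"linear":[0,0,2.5],"twist":0},{"jaw":0.65,"linear":[0,0,2.5],"twist":0},{"jaw":0.65,"linear":[0,0,2.0],"twist":0},{"jaw":0.65,"linear":[0,0,1.5],"twist":0},{"jaw":0.65,"linear":[0,0,1.0],"twist":0},{"jaw":0.65,"linear":[0,0,0.5],"twist":0},{"jaw":0.65,"linear":[0,0,0],"twist":0},{"jaw":0.65,"linear":[0,0,0],"twist":0}]' 10; python3 go.py 0.61 -0.223 0.029 186.5
```

```text
time: 8.95
position: [0.6098, -0.2181, 0.0388]
tool_rot: [-0.057, 0.998, -0.0, 0.0]
ft_force: [0.0, 0.8, 0.2]
grip_width: 0.0568
grip_force: 0.0
t 8.95 p [ 0.6098 -0.2181  0.0388] yaw 186.59 q [ -30.   47.   86.    0.   47. -126.] F [0.  0.8 0.2] w 0.0568 g 0.0
now axes [ 0.04 -0.49  0.98] twist 0.09 | after-twist axes [ 0.04 -0.49  0.98]
```

```bash
python3 -m pendant '[{"jaw":0.65,"linear":[0,-0.4,0],"twist":0},{"jaw":0.65,"linear":[0,0,0.5],"twist":0},{"jaw":0.6,"linear":[0,0,0.5],"twist":0},{"jaw":0.5,"linear":[0,0,0],"twist":0},{"jaw":0.4,"linear":[0,0,0],"twist":0},{"jaw":0.3,"linear":[0,0,0],"twist":0},{"jaw":0.2,"linear":[0,0,0],"twist":0},{"jaw":0.2,"linear":[0,0,0],"twist":0},{"jaw":0.2,"linear":[0,0,0],"twist":0},{"jaw":0.2,"linear":[0,0,0],"twist":0}]' 10;  python3 go.py 0.61 -0.223 0.029 186.5
python3 - <<'E'
from h import *
c=shot('scene'); cv2.imwrite('pics/scene2.png',cv2.resize(c['color'][100:290,140:360],None,fx=3.0,fy=3.0,interpolation=cv2.INTER_CUBIC))
E
```

```text
time: 9.78
position: [0.6102, -0.2227, 0.0287]
tool_rot: [-0.057, 0.998, -0.0, 0.0]
ft_force: [0.1, -0.4, 0.5]
grip_width: 0.0276
grip_force: 10.0
t 9.78 p [ 0.6102 -0.2227  0.0287] yaw 186.57 q [ -30.   48.   86.   -0.   46. -126.] F [ 0.1 -0.4  0.5] w 0.0276 g 9.990478903055191
now axes [ 0.02 -0.03 -0.03] twist 0.07 | after-twist axes [ 0.02 -0.03 -0.03]
```

View pics/scene2.png

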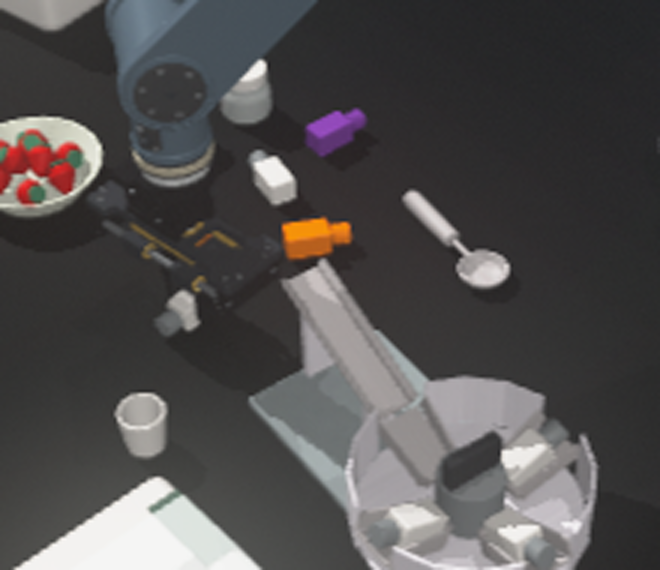

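```bash
python3 -m pendant '[{"jaw":0.2,"linear":[0,0,-0.5],"twist":0},{"jaw":0.2,"linear":[0,0,-1],"twist":0},{"jaw":0.2,"linear":[0,0,-2],"twist":0},{"jaw":0.2,"linear":[0,0,-2.5],"twist":0},{"jaw":0.2,"linear":[0,0,-2.5],"twist":0},{"jaw":0.2,"linear":[0,0,-2.5],"twist":0},{"jaw":0.2,"linear":[0,0,-2.5],"twist":0},{"jaw":0.2,"linear":[0,0,-2.5],"twist":0},{"jaw":0.2,"linear":[0,0,-2],"twist":0},{"jaw":0.2,"linear":[0,0,-1],"twist":4},{"jaw":0.2,"linear":[0,0,0],"twist":6},{"jaw":0.2,"linear":[0,0,0],"twist":6}]' >/dev/null
python3 -m pendant '[{"jaw":0.2,"linear":[0,0,0],"twist":7},{"jaw":0.2,"linear":[0,0,0],"twist":7},{"jaw":0.2,"linear":[0,0,0],"twist":7},{"jaw":0.2,"linear":[0,0,0],"twist":7},{"jaw":0.2,"linear":[0,0,0],"twist":7},{"jaw":0.2,"linear":[0,0,0],"twist":7},{"jaw":0.2,"linear":[0,0,0],"twist":7},{"jaw":0.2,"linear":[0,0,0],"twist":7},{"jaw":0.2,"linear":[0,0,0],"twist":7},{"jaw":0.2,"linear":[0,0,0],"twist":7},{"jaw":0.2,"linear":[0,0,0],"twist":7},{"jaw":0.2,"linear":[0,0,0],"twist":7}]';  python3 go.py 0.5795 -0.029 0.2 83.65
```

```text
time: 11.83
position: [0.61, -0.2225, 0.2195]
tool_rot: [0.73, 0.683, 0.0, 0.0]
ft_force: [-0.1, 0.6, -0.2]
grip_width: 0.0277
grip_force: 10.0
t 11.83 p [ 0.61   -0.2225  0.2195] yaw 86.23 q [-30.  33.  80.  -0.  67. -26.] F [-0.1  0.6 -0.2] w 0.0277 g 9.981947243213654
now axes [19.11 -4.31  1.95] twist 2.58 | after-twist axes [18.9  -5.17  1.95]
```

```bash
python3 -m pendant '[{"jaw":0.2,"linear":[1.5,-0.3,0],"twist":0},{"jaw":0.2,"linear":[2.4,-0.5,0],"twist":0},{"jaw":0.2,"linear":[2.4,-0.5,0],"twist":0},{"jaw":0.2,"linear":[2.4,-0.6,0],"twist":0},{"jaw":0.2,"linear":[2.4,-0.6,0],"twist":0},{"jaw":0.2,"linear":[2.4,-0.6,0],"twist":0},{"jaw":0.2,"linear":[2.4,-0.6,0],"twist":0},{"jaw":0.2,"linear":[2.2,-0.5,0],"twist":0},{"jaw":0.2,"linear":[1,-0.1,0],"twist":0},{"jaw":0.2,"linear":[0,0,0],"twist":1.5},{"jaw":0.2,"linear":[0,0,0],"twist":0},{"jaw":0.2,"linear":[0,0,0],"twist":0}]';  python3 go.py 0.5795 -0.029 0.138 83.65
```

```text
time: 12.83
position: [0.5787, -0.0293, 0.219]
tool_rot: [0.736, 0.677, 0.0, 0.0]
ft_force: [-0.3, 0.4, -0.3]
grip_width: 0.028
grip_force: 10.0
t 12.83 p [ 0.5787 -0.0293  0.219 ] yaw 85.21 q [-14.  28.  90.  -0.  62.  -9.] F [-0.3  0.4 -0.3] w 0.028 g 9.990276843309402
now axes [0.03 0.08 8.1 ] twist 1.56 | after-twist axes [0.03 0.08 8.1 ]
```

```bash
python3 -m pendant '[{"jaw":0.2,"linear":[0,0.1,1],"twist":1.5},{"jaw":0.2,"linear":[0,0,2],"twist":0},{"jaw":0.2,"linear":[0,0,2],"twist":0},{"jaw":0.2,"linear":[0,0,1.5],"twist":0},{"jaw":0.2,"linear":[0,0,1],"twist":0},{"jaw":0.2,"linear":[0,0,0.5],"twist":0},{"jaw":0.2,"linear":[0,0,0],"twist":0},{"jaw":0.2,"linear":[0,0,0],"twist":0}]';  python3 go.py 0.5795 -0.029 0.132 83.65
python3 - <<'E'
from h import *
c=shot('scene'); cv2.imwrite('pics/scene3.png',cv2.resize(c['color'][140:300,200:380],None,fx=3.4,fy=3.4,interpolation=cv2.INTER_CUBIC))
E
```

```text
time: 13.5
position: [0.58, -0.0299, 0.1389]
tool_rot: [0.746, 0.666, 0.0, 0.0]
ft_force: [-0.8, 0.8, 0.5]
grip_width: 0.0281
grip_force: 10.0
t 13.5 p [ 0.58   -0.0299  0.1389] yaw 83.57 q [-14.  34.  94.  -0.  52.  -8.] F [-0.8  0.8  0.5] w 0.0281 g 9.990330040454865
now axes [ 0.08 -0.06  0.69] twist -0.08 | after-twist axes [ 0.08 -0.06  0.69]
```

View pics/scene3.png

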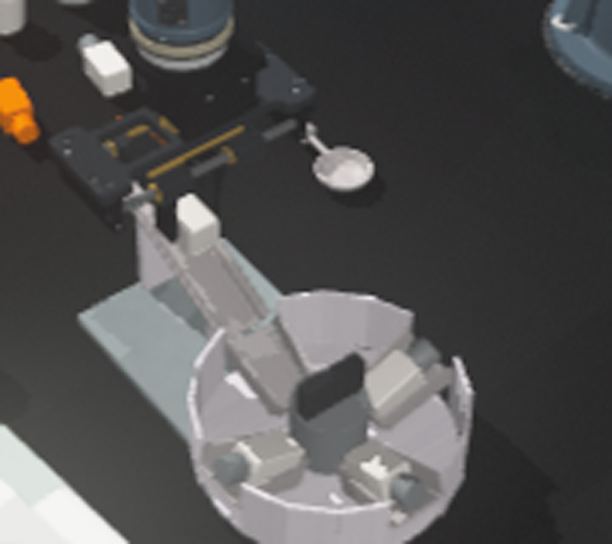

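The bottle at (198,225) hangs in line over the chute with its base downhill. I'll lower it now.

```bash
python3 -m pendant '[{"jaw":0.2,"linear":[0,0,0.3],"twist":0},{"jaw":0.2,"linear":[0,0,0.3],"twist":0},{"jaw":0.2,"linear":[0,0,0],"twist":0}]' 5; python3 -m pendant '[{"jaw":0.2,"linear":[0,0,0.3],"twist":0},{"jaw":0.2,"linear":[0,0,0.2],"twist":0},{"jaw":0.2,"linear":[0,0,0],"twist":0}]' 5|egrep 'pos|force';  python3 -m pendant '[{"jaw":0.2,"linear":[0,0,0.2],"twist":0},{"jaw":0.2,"linear":[0,0,0.2],"twist":0},{"jaw":0.2,"linear":[0,0,0],"twist":0}]' 5|egrep 'pos|force'
```

```text
time: 13.8
position: [0.5795, -0.0294, 0.1325]
tool_rot: [0.746, 0.666, -0.0, -0.0]
ft_force: [-0.3, -0.2, -1.4]
grip_width: 0.028
grip_force: 5.0
position: [0.5796, -0.0293, 0.1273]
ft_force: [0.0, 0.1, 1.3]
grip_force: 5.0
position: [0.5795, -0.0294, 0.1232]
ft_force: [0.7, 1.0, -0.0]
grip_force: 5.0
```

```bash
python3 -m pendant '[{"jaw":0.5,"linear":[0,0,0],"twist":0},{"jaw":0.5,"linear":[0,0,0],"twist":0},{"jaw":0.6,"linear":[0,0,0],"twist":0},{"jaw":0.6,"linear":[0,0,0],"twist":0},{"jaw":0.6,"linear":[0,0,-1],"twist":0},{"jaw":0.6,"linear":[0,0,-2],"twist":0},{"jaw":0.6,"linear":[0,0,-3],"twist":0},{"jaw":0.6,"linear":[0,0,-2],"twist":0},{"jaw":0.6,"linear":[0,0,0],"twist":0}]'; python3 go.py 0.4342 -0.3102 0.2 77.5
python3 - <<'E'
from h import *
c=shot('scene'); cv2.imwrite('pics/scene4.png',cv2.resize(c['color'][140:300,200:380],None,fx=3.4,fy=3.4,interpolation=cv2.INTER_CUBIC))
E
```

```text
time: 15.05
position: [0.5827, -0.0302, 0.2089]
tool_rot: [0.746, 0.666, 0.003, 0.004]
ft_force: [-0.5, -0.4, -0.0]
grip_width: 0.052
grip_force: 0.0
t 15.05 p [ 0.5827 -0.0302  0.2089] yaw 83.58 q [-14.  29.  90.   0.  60.  -8.] F [-0.5 -0.4 -0. ] w 0.052 g 0.0
now axes [-29.49 -11.62   0.89] twist 6.08 | after-twist axes [-30.55  -8.44   0.89]
```

View pics/scene4.png

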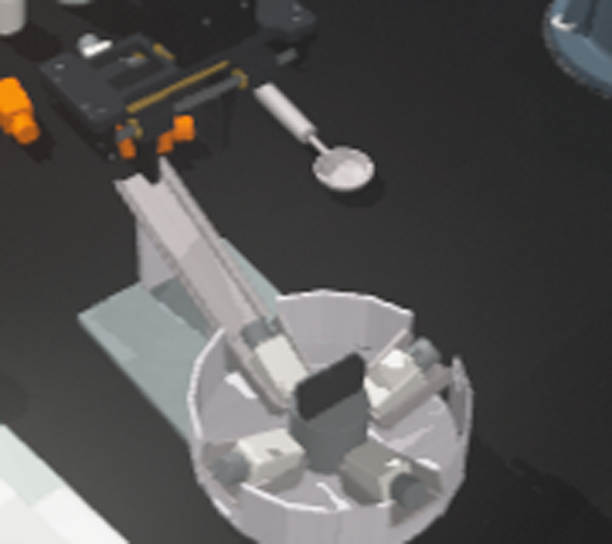

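Bottle A slid into the pocket, with its body at (280,358) and its cap outward at (258,330). Now bottle B.

```bash
python3 -m pendant '[{"jaw":0.6,"linear":[-1.6,-0.6,0],"twist":0},{"jaw":0.6,"linear":[-2.9,-1.1,0],"twist":0},{"jaw":0.6,"linear":[-2.9,-1.2,0],"twist":0},{"jaw":0.6,"linear":[-2.9,-1.2,0],"twist":0},{"jaw":0.6,"linear":[-2.9,-1.2,0],"twist":0},{"jaw":0.6,"linear":[-2.9,-1.2,0],"twist":0},{"jaw":0.6,"linear":[-2.9,-1.2,0],"twist":0},{"jaw":0.6,"linear":[-2.9,-1.2,0],"twist":0},{"jaw":0.6,"linear":[-2.9,-1.1,0],"twist":0},{"jaw":0.6,"linear":[-2.9,-1.1,0],"twist":0},{"jaw":0.6,"linear":[-1.8,-0.5,0],"twist":0},{"jaw":0.6,"linear":[0,0,0],"twist":6}]' >/dev/null; python3 -m pendant '[{"jaw":0.6,"linear":[0,0,0],"twist":0},{"jaw":0.6,"linear":[0,0,0],"twist":0}]' >/dev/null; python3 go.py 0.4342 -0.3102 0.029 77.5
```

```text
t 16.27 p [ 0.4306 -0.3092  0.2028] yaw 77.67 q [-48.  26.  98.   0.  56. -35.] F [0.2 0.2 0.4] w 0.0524 g 0.0
now axes [-0.02  0.38 17.38] twist 0.17 | after-twist axes [-0.02  0.38 17.38]
```

```bash
python3 -m pendant '[{"jaw":0.6,"linear":[0,0.4,1],"twist":0},{"jaw":0.6,"linear":[0,0,2.5],"twist":0},{"jaw":0.6,"linear":[0,0,2.5],"twist":0},{"jaw":0.6,"linear":[0,0,2.5],"twist":0},{"jaw":0.6,"linear":[0,0,2.5],"twist":0},{"jaw":0.6,"linear":[0,0,2.0],"twist":0},{"jaw":0.6,"linear":[0,0,1.5],"twist":0},{"jaw":0.6,"linear":[0,0,1.0],"twist":0},{"jaw":0.6,"linear":[0,0,0],"twist":0},{"jaw":0.6,"linear":[0,0,0],"twist":0}]' 10 >/dev/null; python3 go.py 0.4342 -0.3102 0.029 77.5
python3 - <<'E'
from h import *
c=shot('scene'); cv2.imwrite('pics/scene5.png',cv2.resize(c['color'][90:240,160:330],None,fx=3.4,fy=3.4,interpolation=cv2.INTER_CUBIC))
E
```

```text
t 17.1 p [ 0.4353 -0.3098  0.048 ] yaw 77.66 q [-47.  41. 103.   0.  36. -35.] F [0.4 0.  0.2] w 0.052 g 0.0
now axes [-0.07 -0.1   1.9 ] twist 0.16 | after-twist axes [-0.07 -0.1   1.9 ]
```

View pics/scene5.png

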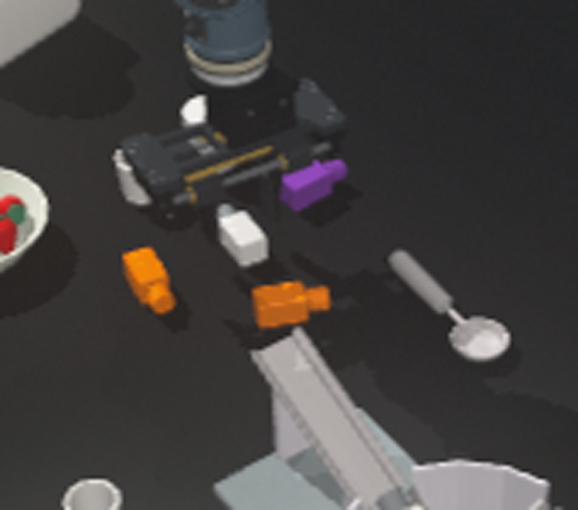

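The open fingers straddle bottle B at (240,235), and the cup (130,180) and jar (195,105) are lower than the gripper body will go. I'll lower and close.

```bash
python3 -m pendant '[{"jaw":0.6,"linear":[0,-0.1,0.7],"twist":0},{"jaw":0.6,"linear":[0,0,0.7],"twist":0},{"jaw":0.6,"linear":[0,0,0.5],"twist":0},{"jaw":0.5,"linear":[0,0,0],"twist":0},{"jaw":0.4,"linear":[0,0,0],"twist":0},{"jaw":0.3,"linear":[0,0,0],"twist":0},{"jaw":0.2,"linear":[0,0,0],"twist":0},{"jaw":0.2,"linear":[0,0,0],"twist":0},{"jaw":0.2,"linear":[0,0,0],"twist":0},{"jaw":0.2,"linear":[0,0,0],"twist":0}]' 10
python3 -m pendant '[{"jaw":0.2,"linear":[0,0,-0.5],"twist":0},{"jaw":0.2,"linear":[0,0,-1],"twist":0},{"jaw":0.2,"linear":[0,0,-2],"twist":0},{"jaw":0.2,"linear":[0,0,-2.5],"twist":0},{"jaw":0.2,"linear":[0,0,-2.5],"twist":0},{"jaw":0.2,"linear":[0,0,-2.5],"twist":0},{"jaw":0.2,"linear":[0,0,-2.5],"twist":0},{"jaw":0.2,"linear":[0,0,-2.5],"twist":0},{"jaw":0.2,"linear":[0,0,-2],"twist":0},{"jaw":0.2,"linear":[0,0,-1],"twist":-6},{"jaw":0.2,"linear":[0,0,0],"twist":0},{"jaw":0.2,"linear":[0,0,0],"twist":0}]' ; python3 go.py 0.5795 -0.029 0.2 83.65
```

```text
time: 17.98
position: [0.4343, -0.3104, 0.0298]
tool_rot: [0.78, 0.626, -0.0, 0.0]
ft_force: [-0.2, -0.7, 1.2]
grip_width: 0.0281
grip_force: 10.0
time: 18.98
position: [0.4342, -0.3102, 0.2206]
tool_rot: [0.746, 0.665, 0.0, 0.001]
ft_force: [-0.7, -0.2, -1.1]
grip_width: 0.0277
grip_force: 10.0
t 18.98 p [ 0.4342 -0.3102  0.2206] yaw 83.44 q [-48.  25.  96.   0.  59. -41.] F [-0.7 -0.2 -1.1] w 0.0277 g 9.999445080757141
now axes [29.6  11.22  2.06] twist -0.21 | after-twist axes [29.56 11.33  2.06]
```

```bash
python3 -m pendant '[{"jaw":0.2,"linear":[1.6,0.6,0],"twist":0},{"jaw":0.2,"linear":[2.9,1.1,0],"twist":0},{"jaw":0.2,"linear":[2.9,1.1,0],"twist":0},{"jaw":0.2,"linear":[2.9,1.1,0],"twist":0},{"jaw":0.2,"linear":[2.9,1.1,0],"twist":0},{"jaw":0.2,"linear":[2.9,1.1,0],"twist":0},{"jaw":0.2,"linear":[2.9,1.1,0],"twist":0},{"jaw":0.2,"linear":[2.9,1.1,0],"twist":0},{"jaw":0.2,"linear":[2.9,1.1,0],"twist":0},{"jaw":0.2,"linear":[2.9,1.1,0],"twist":0},{"jaw":0.2,"linear":[1.9,0.7,0],"twist":0},{"jaw":0.2,"linear":[0,0,0],"twist":0}]' >/dev/null; python3 -m pendant '[{"jaw":0.2,"linear":[0,0,0],"twist":0},{"jaw":0.2,"linear":[0,0,0],"twist":0}]' >/dev/null; python3 go.py 0.5795 -0.029 0.139 83.65
```

```text
t 20.15 p [ 0.5776 -0.0289  0.2184] yaw 83.53 q [-14.  28.  90.  -0.  62.  -7.] F [-0.4  0.5  0.2] w 0.028 g 9.999579191207886
now axes [0.01 0.19 7.94] twist -0.12 | after-twist axes [0.01 0.19 7.94]
```

```bash
python3 -m pendant '[{"jaw":0.2,"linear":[0,0.2,1],"twist":0},{"jaw":0.2,"linear":[0,0,2],"twist":0},{"jaw":0.2,"linear":[0,0,2],"twist":0},{"jaw":0.2,"linear":[0,0,1.4],"twist":0},{"jaw":0.2,"linear":[0,0,1],"twist":0},{"jaw":0.2,"linear":[0,0,0.5],"twist":0},{"jaw":0.2,"linear":[0,0,0],"twist":0},{"jaw":0.2,"linear":[0,0,0],"twist":0}]' 5;  python3 go.py 0.5795 -0.029 0.124 83.65
python3 - <<'E'
from h import *
c=shot('scene'); cv2.imwrite('pics/scene6.png',cv2.resize(c['color'][140:300,200:380],None,fx=3.4,fy=3.4,interpolation=cv2.INTER_CUBIC))
E
```

```text
time: 20.82
position: [0.5808, -0.0295, 0.1406]
tool_rot: [0.746, 0.666, 0.0, 0.0]
ft_force: [-0.1, 0.4, -0.5]
grip_width: 0.028
grip_force: 5.0
t 20.82 p [ 0.5808 -0.0295  0.1406] yaw 83.52 q [-14.  34.  94.  -0.  52.  -7.] F [-0.1  0.4 -0.5] w 0.028 g 4.999675378203392
now axes [ 0.03 -0.14  1.66] twist -0.13 | after-twist axes [ 0.03 -0.14  1.66]
```

View pics/scene6.png

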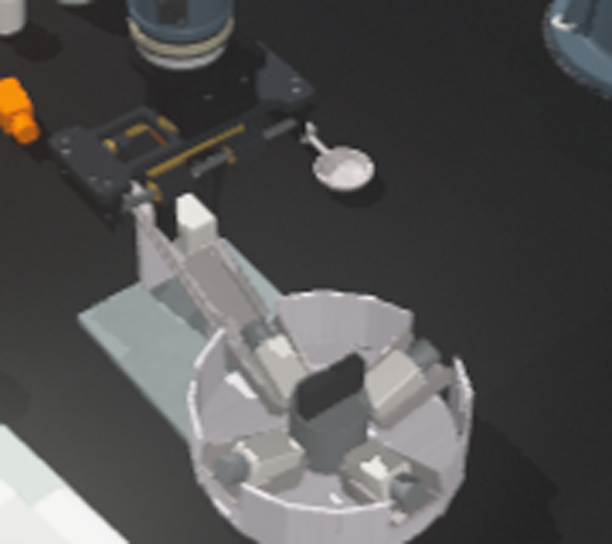

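Bottle B at (197,222) is in the same place as the first one was, and bottle A is still home at (280,358). I'll lower B and release it.

```bash
python3 -m pendant '[{"jaw":0.2,"linear":[0,-0.1,0.3],"twist":0},{"jaw":0.2,"linear":[0,0,0.3],"twist":0},{"jaw":0.2,"linear":[0,0,0.3],"twist":0},{"jaw":0.2,"linear":[0,0,0.2],"twist":0},{"jaw":0.2,"linear":[0,0,0.2],"twist":0},{"jaw":0.2,"linear":[0,0,0.2],"twist":0},{"jaw":0.2,"linear":[0,0,0.2],"twist":0},{"jaw":0.2,"linear":[0,0,0],"twist":0}]' 5
python3 -m pendant '[{"jaw":0.5,"linear":[0,0,0],"twist":0},{"jaw":0.5,"linear":[0,0,0],"twist":0},{"jaw":0.6,"linear":[0,0,0],"twist":0},{"jaw":0.6,"linear":[0,0,0],"twist":0},{"jaw":0.6,"linear":[0,0,-1],"twist":0},{"jaw":0.6,"linear":[0,0,-2],"twist":0},{"jaw":0.6,"linear":[0,0,-3],"twist":0},{"jaw":0.6,"linear":[0,0,-3],"twist":0},{"jaw":0.6,"linear":[-2,0,-1],"twist":0},{"jaw":0.6,"linear":[-3,0,0],"twist":0},{"jaw":0.6,"linear":[-3,0,0],"twist":0},{"jaw":0.6,"linear":[0,0,0],"twist":0}]'
python3 - <<'E'
from h import *
c=shot('scene'); cv2.imwrite('pics/scene7.png',cv2.resize(c['color'][140:300,200:380],None,fx=3.4,fy=3.4,interpolation=cv2.INTER_CUBIC)); P=cloud(c)
C=np.array([.598,.146]); u=np.array([-.1106,-.9939]); n=np.array([.9939,-.1106]); d=P[...,:2]-C; r=d@u; l=d@n
for a in range(40,200,8):
    m=(abs(l)<.006)&(abs(r-a/1000-.004)<.004); q=P[m]
    if len(q): print(a,np.round(np.percentile(q[:,2],80)*1000-(60+(a+4-105)*.404)), np.median(c['color'][m],0).astype(int))
E
```

```text
time: 21.53
position: [0.5796, -0.0287, 0.1232]
tool_rot: [0.746, 0.666, -0.0, -0.0]
ft_force: [-0.6, 0.8, -0.0]
grip_width: 0.0279
grip_force: 5.0
time: 22.53
position: [0.5711, -0.1132, 0.2252]
tool_rot: [0.747, 0.665, -0.0, 0.002]
ft_force: [0.8, 0.3, 0.0]
grip_width: 0.0521
grip_force: 0.0
40 32.0 [176 180 184]
48 31.0 [179 184 187]
56 30.0 [180 184 188]
64 32.0 [212 216 219]
72 30.0 [188 193 196]
80 28.0 [116 116 113]
88 29.0 [114 113 111]
96 33.0 [199 204 208]
104 33.0 [211 215 218]
112 32.0 [212 216 219]
120 33.0 [214 217 220]
128 33.0 [213 217 220]
136 28.0 [129 130 130]
144 28.0 [131 130 127]
152 27.0 [136 134 132]
160 -71.0 [128 128 122]
168 3.0 [128 128 122]
176 0.0 [128 127 123]
184 2.0 [170 171 178]
192 436.0 [62 61 57]
```

View pics/scene7.png

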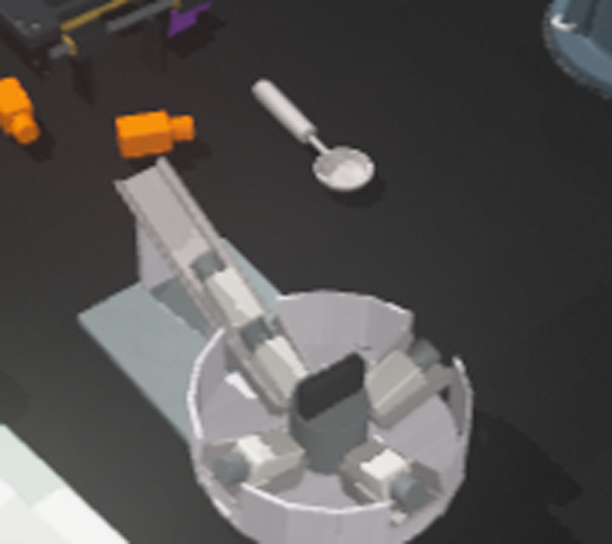

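Bottle A is fully home: its cap ends at about 96 mm at top height, as expected. Bottle B lies right behind it, cap uphill, at (235,290).

```bash
python3 -c "
from rig import robot
print(robot.hand_in())"
```

```text
the job is handed in; nothing more can be done
None
```

The job is handed in: the carousel is turned so its empty pocket faces the chute, the first bottle is fully home in it, and the second lies in the chute right behind, cap uphill; the arm's clock read about 22.5 s and no verdict was shown.

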